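# Open the thinner bottle in the joiner's finishing corner

### The arm

A 6-joint arm with a two-finger parallel gripper is mounted at the origin on the work surface. World frame = base frame: x ahead of the robot, y to its left, z up, the work surface at z = 0. Lengths are in m, angles in degrees, forces in N, time in s.
With the tool pointing down it reaches from about 0.25 to 0.725 m from the base axis. Payload 9.7 kg.
Tool frame: the origin (TCP) lies midway between the tips of the shut fingers; the grasp point (between the pads) lies 19 mm behind it (bot.pinch_z is the distance from the TCP to the grasp point, in m); z points along the fingers, y is the direction in which the jaws open and shut (so a half turn about z gives the same grasp; the last joint's range is limited). The gripper opens to 85 mm and grips with 20 to 120 N. Pads are 22 mm wide; open, the fingers measure 114 mm over their backs; the gripper's body (76 mm by 85 mm) begins 54 mm behind the grasp point. The pads swing forward as they close: fully open they stand 13 mm farther back than shut.
Start: joints at [75.057, 4.979, 10.078, 95.1, 0, 90], TCP at [0.142, 0.531, 0.199] pointing down, gripper open.
Joint ranges: [-179.16, 179.16], [-48.56, 103.87], [-65.8, 70.77], [-126.05, 130.52], [-82.76, 87.17], [-180, 180]. Speed limits (degrees/s): [127.2, 127.2, 147.25, 180, 180, 180].

### API

Orientations are given as [roll, pitch, yaw] about the fixed x, y, z axes, in that order (R = Rz(yaw) Ry(pitch) Rx(roll)).
In Python, from workcell import bot, imaging gives the robot as it stands.
- The arm moves only by the tool servo_tool, never from a script. Its argument "moves" is a list that holds one entry, the list of rows, each a list of 7 numbers: the turn, a rotation vector about the tool's x, y, z in rad, then the shift along the tool's x, y, z in cm, then the finger opening in cm, from 0 to 8.54. A call has 1 to 12 rows; each row shifts and turns the pose as measured when the row begins, along the tool's axes as they then stand; what a row does not reach is not made up. A row lasts 1/12 s, in which the tool goes at most 41.7 mm and 7.16 degrees, less where a joint would pass 70% of its speed; a pose out of reach is approached as far as the arm can. A call is refused whole if a number of a shift passes 4.17 or a number of a turn 0.125, either way. A call with a gripper value outside its range is refused whole. The fingers move at their own pace and stop on an object; "force" is the grip in N (left out, the last holds). Time passes only in rows, so rows that do not move let the fingers close. It gives the time, the measured TCP pose, the force and the opening at its end, in the units of the state.
- bot.get_obs(): the state, without advancing time (a new reading comes with each control period).
- imaging.camera(name): name is "side" or "top"; returns the picture (400x640x3 uint8, blue, green, red); there is no depth.
- imaging.calibration(name): a dict with "fx", "fy", "cx", "cy" (pixels), "D" ([k1, k2, p1, p2, k3] as OpenCV has them; the pictures are not rectified), "camera_from_world" (4x4, takes a point from world to camera coordinates). Camera axes: x right, y down, z forward; pixel columns grow to the right and rows downward; lengths in m; the calibration is good to about 2 mm. A picture is of the moment at which its call begins. calibration takes no time and is no camera call.
- bot.job_done(): hands the job in, once; it reports no verdict.
The state is a dict: "time": time; "q": joint angles; "qd": joint speeds; "joint_efforts": joint torques, N m; "ee_pos": TCP position; "tcp_rot": TCP orientation; "wrist_force": force on the tool from outside, world axes, zero at the start; "torque": the same for the moment, N m; "opening": finger opening in m.
Only numpy, scipy, OpenCV 4.12 (cv2) and the standard library are available. Lean on these libraries where they do the work, as an engineer would, in place of code of your own. Each camera call takes 0.05 s, during which the arm holds its last target.

### The job

The measuring cup sits upside down over the bottle's safety cap: take it off and hang it, still upside down, on the empty drying peg, and let go of it. Then open the bottle: press the push-and-turn cap down, keep it pressed while you twist it anticlockwise until it comes free, and lift it straight up. Finish while still holding the cap upright in the gripper, about a hand's breadth above the bottle's mouth; leave the other cup and the things on the bench alone.

Things in the scene. Friction and masses are not known exactly. Their poses are not given: they have to be found in the camera images.
- bottle: Grey plastic solvent bottle, 72 mm in diameter, in a wooden holder (100 x 100 x 40 mm, screw ears reaching 77 mm from the axis, 10 mm high) screwed to the bench: it cannot move or turn. Origin on its axis at bench level, z up. Straight up to 88 mm, shoulder narrowing to the neck (29 mm diameter) at 112 mm; the bayonet rim (38 mm diameter) spans 123 to 141 mm. Yaw varies.
- bottle_mouth (a point): Centre of the bottle's mouth, on its axis, 141 mm above the bench; z up.
- cap: Black round ribbed safety cap, 48 mm diameter, 36 mm high, about 30 g, seen through the cup at the start. Origin on its axis at its open underside (130 mm above the bench when closed, 18 mm above the shoulder), z up. Grip its side, from any direction. Closed, two inner pins lock it: it turns only about 6 degrees either way until pressed straight down 4.5 to 7 mm.
- cap_top (a point): Centre of the cap's flat top, 166 mm above the bench when closed; z up. Pressed, the cap turns anticlockwise seen from above; after about 50 degrees the press is no longer needed, and it lifts straight off at 60 to 77 degrees from its closed middle position, where it meets a solid stop (turn 80 to 85 degrees or till it stops; the fingers may slip round it a little).
- liner (a joint): How far the spring liner in the bottle's mouth is pushed down by the cap, in m: 0 at rest, 0.007 at its hard stop. The spring resists with 6 N at first, 1 N more per mm, 13 N at the stop.
- cup: Translucent plastic measuring cup, straight sided, upside down: 60 mm outside, 54 mm inside diameter, 48 mm high (44 mm deep), about 60 g. Origin at the centre of its mouth, which faces down; z points up to its closed end. At the start its inner floor rests on the cap's top (mouth 122 mm, closed top 170 mm above the bench), with 3 mm of play round the cap.
- cup_floor (a point): Centre of the cup's inner floor, 44 mm from the mouth towards the closed end.
- peg_empty: Empty drying peg: fixed upright wooden dowel of 40 mm diameter with a flat top (32 mm flat, 4 mm chamfer) 120 mm above the bench, on an 85 x 85 x 18 mm base. Origin on its axis at bench level, z up. The cup goes over it, mouth down, until its inner floor rests on the flat top (mouth then 76 mm above the bench).
- peg_empty_top (a point): Centre of the empty peg's flat top, 120 mm above the bench; z up.
- peg_taken: A second, identical fixed peg, which carries the spare cup. Origin on its axis at bench level.
- spare_cup: Steel cup, 66 mm in diameter, 64 mm high, upside down on the second peg; closed top 124 mm above the bench. Origin at the centre of its mouth. Leave it alone.
- mallet: Wooden mallet lying on the bench: head 56 mm in diameter and 110 mm long along its y, handle along its +x. Origin under the head's centre. Leave it alone.
- tin: Tin 76 mm in diameter, 84 mm high, on the bench. Origin at the centre of its underside. Leave it alone.
- offcut: Wooden offcut 90 x 140 x 25 mm lying on the bench. Origin at the centre of its underside. Leave it alone.
Not all that is in view belongs to the job. What is shaped like the cup but orange is not meant.

How it is judged:
By the outcome, as a careful person would: the job done as asked, in the order asked, and still so for the second after the job is handed in, while the arm keeps its last pose, push and grip.
It also fails if it takes over 58 s, if anything falls off the work surface, if the arm or the gripper's body presses on something with over 40 N, if the wrist force passes 120 N, or if a joint passes its speed limit or range.

## Working session

There is one attempt and no reset: what is moved stays moved. The work goes in short steps, Python scripts to look and compute and a tool call to move; the robot and the scene stay as the last step left them, time stands still between calls to the robot, and variables do not carry over. Pictures are saved under pics/ and viewed, and the job is handed in when it is done.

Besides the shell and the picture viewer there is one more tool, called after "Request:" by a JSON object that holds its "op" and its "data", one argument or row to a line. servo_tool: Moves the arm, as the interface text tells. Its arguments: {"type":"object","properties":{"moves":{"type":"array","items":{"type":"array","items":{"type":"array","items":{"type":"number"}}}},"force":{"type":"number"}},"required":["moves"]}

```bash
mkdir -p pics; ls; python3 - <<'E'
from workcell import bot, imaging
import cv2
for n in("side","top"):
    im=imaging.camera(n); cv2.imwrite(f"pics/{n}0.png",im)
    c=imaging.calibration(n); print(n,c)
print(bot.get_obs(), bot.pinch_z)
E
```

```text
pics
side {'fx': 381.8540207392949, 'fy': 381.8540207392949, 'cx': 320.25825414909116, 'cy': 193.4353861236761, 'D': array([-0.03188064,  0.        ,  0.        ,  0.        ,  0.        ]), 'camera_from_world': array([[ 0.96798204, -0.25014589, -0.02092391, -0.57531616],
       [-0.19295558, -0.68817006, -0.69942127,  0.22731267],
       [ 0.16055815,  0.68106461, -0.7144033 ,  0.85194148],
       [ 0.        ,  0.        ,  0.        ,  1.        ]])}
top {'fx': 432.60472406523047, 'fy': 432.60472406523047, 'cx': 322.1242847535965, 'cy': 198.94789197270546, 'D': array([-0.00708789,  0.        ,  0.        ,  0.        ,  0.        ]), 'camera_from_world': array([[-0.02861438, -0.99956653,  0.00692651,  0.06327116],
       [-0.98047846,  0.02671806, -0.1948028 ,  0.5974268 ],
       [ 0.1945333 , -0.01236545, -0.98081797,  1.10268062],
       [ 0.        ,  0.        ,  0.        ,  1.        ]])}
{'time': 0.1, 'q': array([7.50574811e+01, 5.00840697e+00, 1.00385170e+01, 9.51001416e+01,
       1.22416741e-03, 8.99995747e+01]), 'qd': array([-0.03689601, -0.11705773,  0.10657871, -0.01844503, -0.03681026,
        0.04346371]), 'joint_efforts': array([ 2.31823947e-05, -5.21560872e+01,  4.65654266e+01,  1.59427937e-02,
       -6.25060852e-05,  8.51989199e-06]), 'ee_pos': array([0.14174602, 0.53116045, 0.19864533]), 'tcp_rot': array([-1.79929968e+02, -1.22468638e-03,  1.65057905e+02]), 'wrist_force': array([ 0.92821668, -0.60465499,  0.94434261]), 'torque': array([-0.04977485,  0.01377674, -0.01413972]), 'opening': 0.08553351499213219} 0.0187
```

View pics/side0.png

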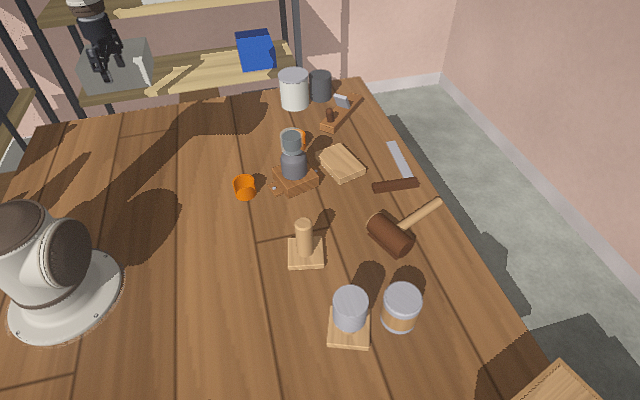

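View pics/top0.png

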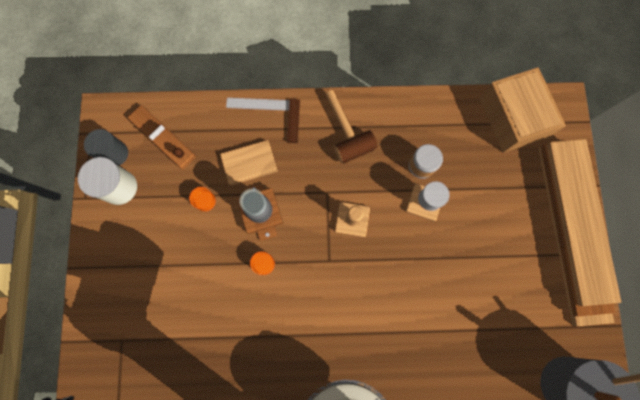

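Side view: bottle with the cup at (291,150), empty peg at (304,235), steel cup on its peg at (350,310), tin at (402,305), orange cups at (244,187) and (303,137). Top view: bottle and cup (256,205), empty peg (353,215), steel cup (433,196), orange cups (202,199) and (262,263).

Candidates for the cup: translucent grey on the bottle (side 291,140), orange decoys (side 244,187 and 303,137), steel cup (350,305). I choose the translucent one. Next, close crops.

```bash
cat > h.py <<'E'
import numpy as np, cv2
from workcell import bot, imaging
def cal(n):
    c=imaging.calibration(n);K=np.array([[c['fx'],0,c['cx']],[0,c['fy'],c['cy']],[0,0,1]]);return K,np.array(c['D']),np.array(c['camera_from_world'])
def proj(n,P):
    K,D,T=cal(n);P=np.atleast_2d(np.array(P,float))
    return cv2.projectPoints(P,cv2.Rodrigues(T[:3,:3])[0],T[:3,3],K,D)[0].reshape(-1,2)
def ray(n,uv):
    K,D,T=cal(n);p=cv2.undistortPoints(np.array([[uv]],float),K,D).ravel()
    R=T[:3,:3];return -R.T@T[:3,3], R.T@np.array([p[0],p[1],1])
def plane(n,uv,z):
    o,d=ray(n,uv);return o+d*(z-o[2])/d[2]
E
python3 - <<'E'
from h import *
s=cv2.imread('pics/side0.png');t=cv2.imread('pics/top0.png')
a=cv2.resize(s[110:210,240:340],(400,400),interpolation=cv2.INTER_CUBIC);b=cv2.resize(t[165:265,215:315],(400,400),interpolation=cv2.INTER_CUBIC)
cv2.imwrite('pics/c1.png',np.hstack([a,b]))
a=cv2.resize(s[200:280,265:345],(400,400),interpolation=cv2.INTER_CUBIC);b=cv2.resize(t[180:260,313:393],(400,400),interpolation=cv2.INTER_CUBIC)
cv2.imwrite('pics/c2.png',np.hstack([a,b]))
print(plane('side',(291,133),.17),plane('top',(255,203),.17))
print(plane('side',(304,223),.12),plane('top',(355,213),.12))
for n in('side','top'):print(proj(n,[bot.get_obs()['ee_pos']]))
E
```

```text
[0.57766934 0.21949777 0.17      ] [0.57129625 0.21028465 0.17      ]
[ 0.5503986  -0.03914361  0.12      ] [ 0.54835536 -0.03460022  0.12      ]
[[121.87232921  88.40011537]]
[[103.80493399 400.37300678]]
```

View pics/c1.png

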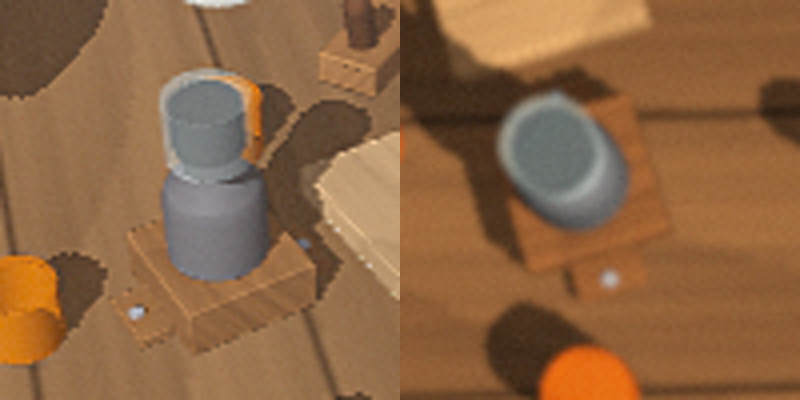

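View pics/c2.png

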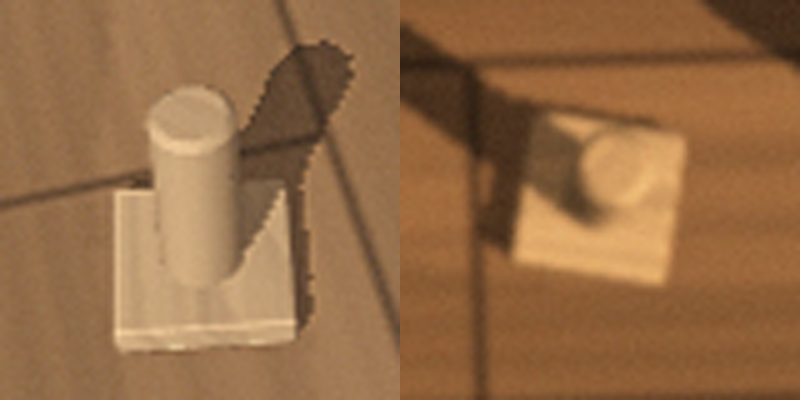

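```bash
python3 - <<'E'
from h import *
s=cv2.imread('pics/side0.png');t=cv2.imread('pics/top0.png')
print('cap',plane('side',(291.2,134.9),.166),plane('top',(253.4,202.6),.166))
print('peg',plane('side',(303.2,222.8),.12),plane('top',(356.2,213.2),.12))
cap=(plane('side',(291.2,134.9),.166)+plane('top',(253.4,202.6),.166))/2
peg=(plane('side',(303.2,222.8),.12)+plane('top',(356.2,213.2),.12))/2
a=np.linspace(0,2*np.pi,120)
def circ(c,r,z):return np.c_[c[0]+r*np.cos(a),c[1]+r*np.sin(a),0*a+z]
def crop(im,n,x,y,w,k,cs):
    o=cv2.resize(im[y:y+w,x:x+w],(w*k,w*k),interpolation=cv2.INTER_CUBIC)
    for c in cs:
        p=((proj(n,c)-[x,y]+.5)*k-.5).round().astype(int)
        cv2.polylines(o,[p.reshape(-1,1,2)],True,(0,255,0),1)
    return o
cc=[circ(cap,.024,.166),circ(cap,.03,.17),circ(cap,.036,.088),circ(cap,.03,.122)]
pc=[circ(peg,.02,.116),circ(peg,.016,.12),circ(peg,.02,.018)]
cv2.imwrite('pics/d1.png',np.hstack([crop(s,'side',240,110,80,5,cc),crop(t,'top',215,165,80,5,cc)]))
cv2.imwrite('pics/d2.png',np.hstack([crop(s,'side',265,200,80,5,pc),crop(t,'top',313,180,80,5,pc)]))
E
```

```text
cap [0.57734486 0.21682181 0.166     ] [0.5731611 0.2147428 0.166    ]
peg [ 0.54884806 -0.03812833  0.12      ] [ 0.54776095 -0.03760809  0.12      ]
```

View pics/d1.png

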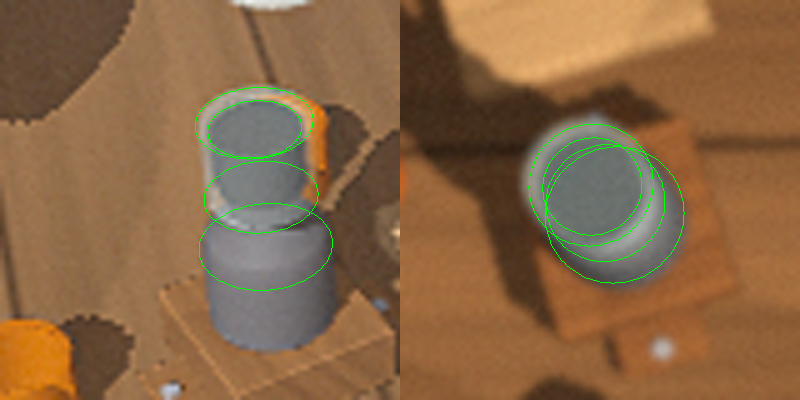

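View pics/d2.png

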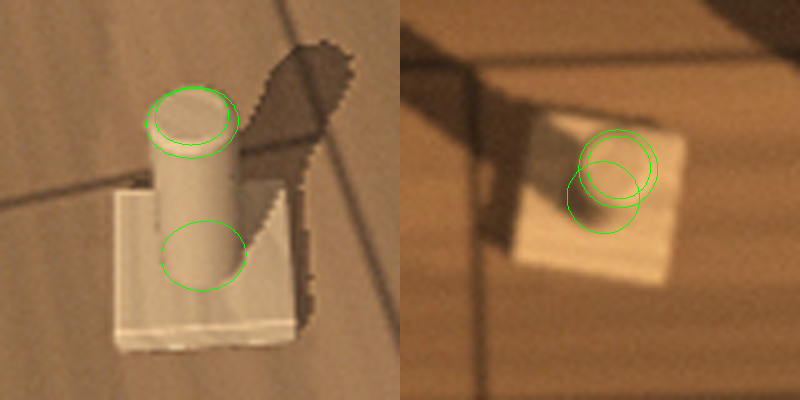

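Peg top at about (0.548,-0.038). The cap and cup axis is at about (0.575,0.216), with the two views agreeing within 4 mm in x. The crop confirms the translucent cup over the grey cap. I'll move above it.

Request:
{"op": "servo_tool", "data": {
  "moves": [
    [[0,0,0,-1,0,-1.5,8.5],[0,0,0,-3.7,-1.4,-1,8.5],[0,0,0,-3.7,-1.4,0,8.5],[0,0,0,-3.7,-1.4,0,8.5],[0,0,0,-3.7,-1.4,0,8.5],[0,0,0,-3.7,-1.4,0,8.5],[0,0,0,-3.7,-1.4,0,8.5],[0,0,0,-3.7,-1.4,0,8.5],[0,0,0,-3.7,-1.4,0,8.5],[0,0,0,-3.7,-1.4,0,8.5],[0,0,0,-3.7,-1.4,0,8.5],[0,0,0,-3.7,-1.4,0,8.5]]
  ]
}}

```text
time: 1.1
ee_pos: [0.5145, 0.2671, 0.2199]
tcp_rot: [-179.6, -0.2, 165.8]
wrist_force: [0.2, 1.1, 1.1]
opening: 0.0851
```

```bash
cat >> h.py <<'E'
from scipy.spatial.transform import Rotation as Ro
def go(target):
    o=bot.get_obs();R=Ro.from_euler('xyz',o['tcp_rot'],degrees=True).as_matrix()
    print('t',round(o['time'],2),'pos',o['ee_pos'].round(4),'rot',o['tcp_rot'].round(2),'F',o['wrist_force'].round(1),'T',o['torque'].round(2),'open',round(o['opening']*100,2),'q6',o['q'][5].round(1))
    print('shift cm',(R.T@(np.array(target)-o['ee_pos'])*100).round(2))
E
python3 -c "
from h import *
go([.575,.216,.215])"
```

```text
t 1.1 pos [0.5145 0.2671 0.2199] rot [-179.55   -0.18  165.8 ] F [0.2 1.1 1.1] T [ 0.08 -0.06  0.05] open 8.51 q6 41.8
shift cm [-7.12 -3.46  0.49]
```

Request:
{"op": "servo_tool", "data": {
  "moves": [
    [[0,0,0,-2.5,-1.2,0.1,8.5],[0,0,0,-2.3,-1.1,0,8.5],[0,0,0,-1,-0.5,0,8.5],[0,0,0,0,0,0,8.5],[0,0,0,0,0,0,8.5]]
  ]
}}

```text
time: 1.52
ee_pos: [0.5707, 0.2169, 0.2145]
tcp_rot: [-179.3, -0.4, 165.3]
wrist_force: [-0.7, 0.2, 0.4]
opening: 0.0852
```

```bash
python3 -c "
from h import *
go([.575,.216,.215])
t=imaging.camera('top');s=imaging.camera('side')
a=cv2.resize(s[90:190,240:340],(400,400),interpolation=cv2.INTER_CUBIC);b=cv2.resize(t[155:255,205:305],(400,400),interpolation=cv2.INTER_CUBIC)
cv2.imwrite('pics/e1.png',np.hstack([a,b]))"
```

```text
t 1.52 pos [0.5707 0.2169 0.2145] rot [-179.32   -0.4   165.28] F [-0.7  0.2  0.4] T [ 0.03  0.01 -0.01] open 8.52 q6 35.7
shift cm [-0.44  0.02 -0.05]
```

View pics/e1.png

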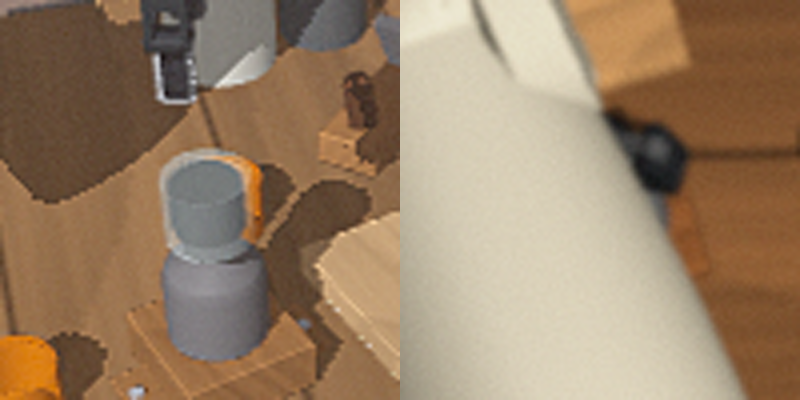

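```bash
python3 -c "
from h import *
p=bot.get_obs()['ee_pos'];j=np.array([.2588,.9659,0])
for s in(-.045,0,.045): print((proj('side',p+s*j+[0,0,.013])-[240,90])*4)"
```

```text
[[179.78096177 142.27448784]]
[[185.26847338  98.7703637 ]]
[[190.39937788  58.16031221]]
```

```bash
python3 -c "
from h import *
s=imaging.camera('side')
p=bot.get_obs()['ee_pos'];j=np.array([.2588,.9659,0])
o=cv2.resize(s[0:150,200:400],(800,600),interpolation=cv2.INTER_CUBIC)
for k in(-.0425,0,.0425):
  q=(proj('side',p+k*j+[0,0,.013])[0]-[200,0])*4; cv2.circle(o,tuple(int(v) for v in q),3,(0,255,0),-1)
cv2.imwrite('pics/e2.png',o)"
```

```text
(no output)
```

View pics/e2.png

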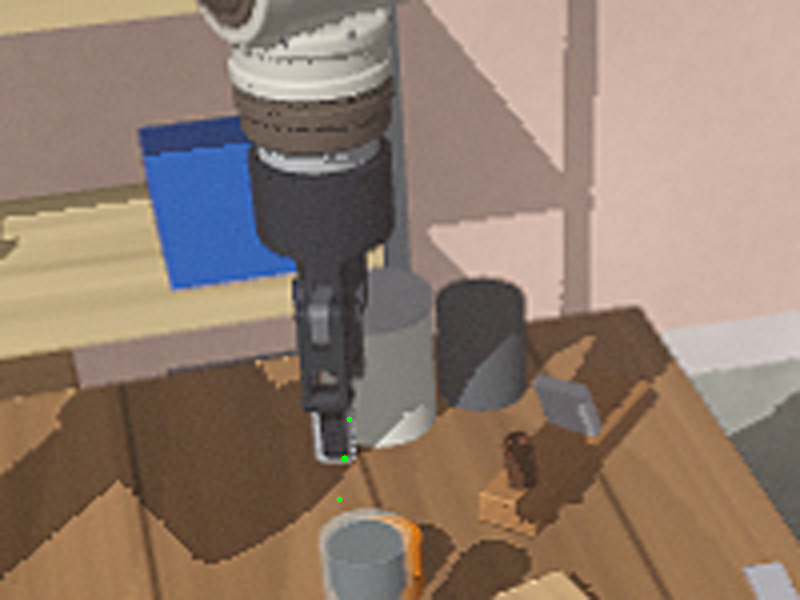

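```bash
python3 -c "
from h import *
s=imaging.camera('side');s0=cv2.imread('pics/side0.png')
a=np.linspace(0,6.283,80)
for r,z in((.1,0),(.1,.02),(.15,0)):
  for im in(s0,):
    cv2.polylines(im,[proj('side',np.c_[r*np.cos(a),r*np.sin(a),0*a+z]).round().astype(int).reshape(-1,1,2)],True,(0,255,0),1)
j=np.array([.2588,.9659,0])
for p,im in((np.array([.142,.531,.199]),s0),):
  for k in(-.0425,0,.0425):
    for h in (0,.013,.06,.1): 
      q=proj('side',p+k*j+[0,0,h])[0];cv2.circle(im,tuple(int(v) for v in q),1,(0,255,0),-1)
o=cv2.resize(s0[0:360,0:180],None,fx=1.6,fy=1.6,interpolation=cv2.INTER_CUBIC)
o2=cv2.resize(s0[0:120,60:180],(480,480),interpolation=cv2.INTER_CUBIC)
o2=cv2.copyMakeBorder(o2,0,o.shape[0]-480,0,0,cv2.BORDER_CONSTANT)
cv2.imwrite('pics/e3.png',np.hstack([o,o2]))"
```

```text
(no output)
```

View pics/e3.png

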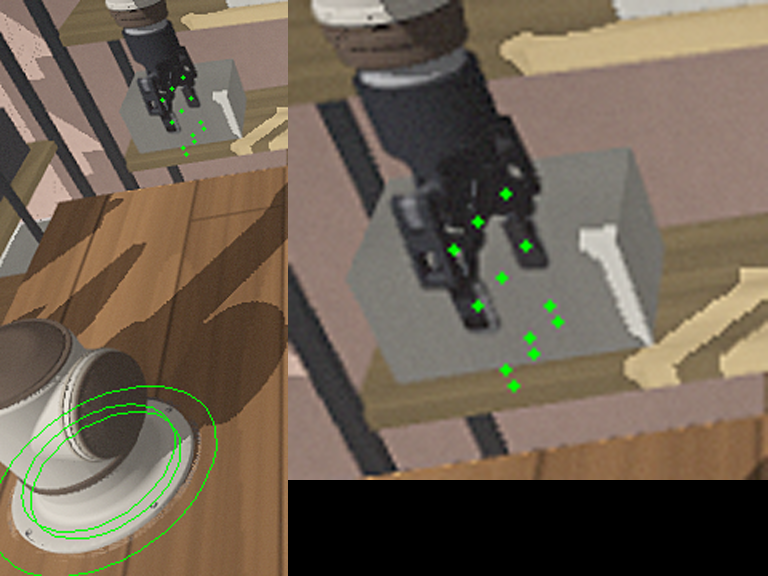

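Fingertips look about 30 mm higher than the TCP figure implies. I'll shut them in free air and check.

Request:
{"op": "servo_tool", "data": {
  "moves": [
    [[0,0,0,0,0,0,0],[0,0,0,0,0,0,0],[0,0,0,0,0,0,0],[0,0,0,0,0,0,0],[0,0,0,0,0,0,0],[0,0,0,0,0,0,0],[0,0,0,0,0,0,0],[0,0,0,0,0,0,0]]
  ]
}}

```text
time: 2.38
ee_pos: [0.5676, 0.2215, 0.2172]
tcp_rot: [-179.5, -0.2, 165.7]
wrist_force: [-0.8, -0.5, -0.3]
opening: 0.0001
```

```bash
python3 -c "
from h import *
go([.575,.216,.215])
s=imaging.camera('side')
o=cv2.resize(s[0:150,200:400],(800,600),interpolation=cv2.INTER_CUBIC)
p=bot.get_obs()['ee_pos']
for h in(0,.0187,.073):
  q=(proj('side',p+[0,0,h])[0]-[200,0])*4; cv2.circle(o,tuple(int(v) for v in q),3,(0,255,0),-1)
cv2.imwrite('pics/e4.png',o)"
```

```text
t 2.38 pos [0.5676 0.2215 0.2172] rot [-179.46   -0.24  165.73] F [-0.8 -0.5 -0.3] T [-0.    0.01  0.02] open 0.01 q6 35.7
shift cm [-0.85 -0.35  0.22]
```

View pics/e4.png

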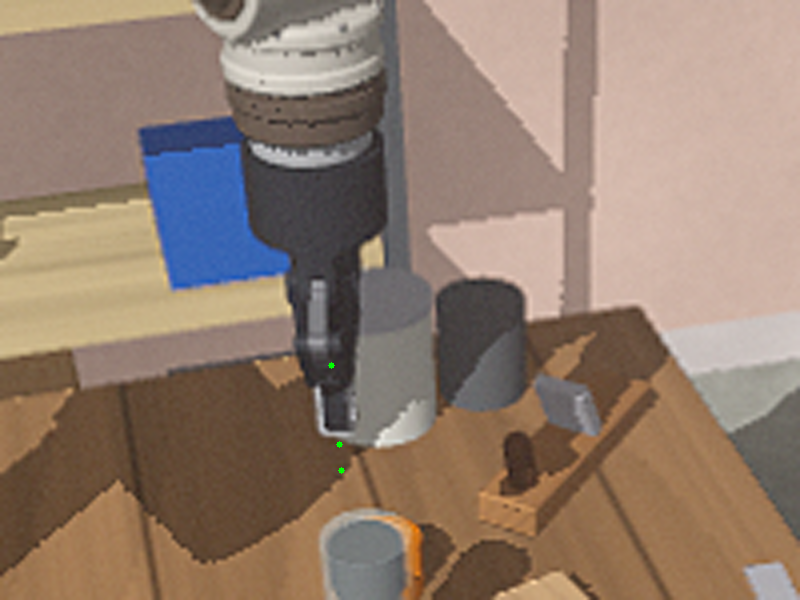

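Request:
{"op": "servo_tool", "data": {
  "moves": [
    [[0,0,0,-0.8,-0.35,-0.2,8.5],[0,0,0,-0.3,-0.1,0,8.5],[0,0,0,0,0,0,8.5],[0,0,0,0,0,0,8.5],[0,0,0,0,0,0,8.5],[0,0,0,0,0,0,8.5]]
  ]
}}

```text
time: 2.93
ee_pos: [0.5788, 0.2131, 0.2191]
tcp_rot: [-179.4, -0.3, 165.7]
wrist_force: [0.1, 1.1, 0.0]
opening: 0.0723
```

```bash
python3 -c "
from h import *
go([.575,.216,.215])
"
```

```text
t 2.93 pos [0.5788 0.2131 0.2191] rot [-179.45   -0.25  165.67] F [0.1 1.1 0. ] T [0.01 0.01 0.02] open 7.23 q6 34.7
shift cm [0.44 0.19 0.41]
```

Request:
{"op": "servo_tool", "data": {
  "moves": [
    [[0,0,0,0.4,0.2,1,8.5],[0,0,0,0,0,1.5,8.5],[0,0,0,0,0,1.5,8.5],[0,0,0,0,0,1,8.5],[0,0,0,0,0,0,8.5],[0,0,0,0,0,0,8.5]]
  ]
}}

```text
time: 3.43
ee_pos: [0.5749, 0.216, 0.168]
tcp_rot: [-179.5, -0.2, 165.7]
wrist_force: [-1.4, 0.4, -0.1]
opening: 0.0848
```

```bash
cat >> h.py <<'E'
def look(fn,x=200,y=40,w=200,h=150,k=4,side='side',pts=()):
    s=imaging.camera(side);o=cv2.resize(s[y:y+h,x:x+w],(w*k,h*k),interpolation=cv2.INTER_CUBIC)
    for P in pts:
        q=(proj(side,P)[0]-[x,y]+.5)*k;cv2.circle(o,tuple(int(v) for v in q),3,(0,255,0),-1)
    cv2.imwrite('pics/'+fn,o)
E
python3 -c "
from h import *
go([.575,.216,.165])
p=bot.get_obs()['ee_pos'];look('f1.png',pts=[p,p+[0,0,.0187]])
"
```

```text
t 3.43 pos [0.5749 0.216  0.168 ] rot [-179.51   -0.18  165.68] F [-1.4  0.4 -0.1] T [ 0.01 -0.01  0.01] open 8.48 q6 35.1
shift cm [-0.01  0.01  0.3 ]
```

View pics/f1.png

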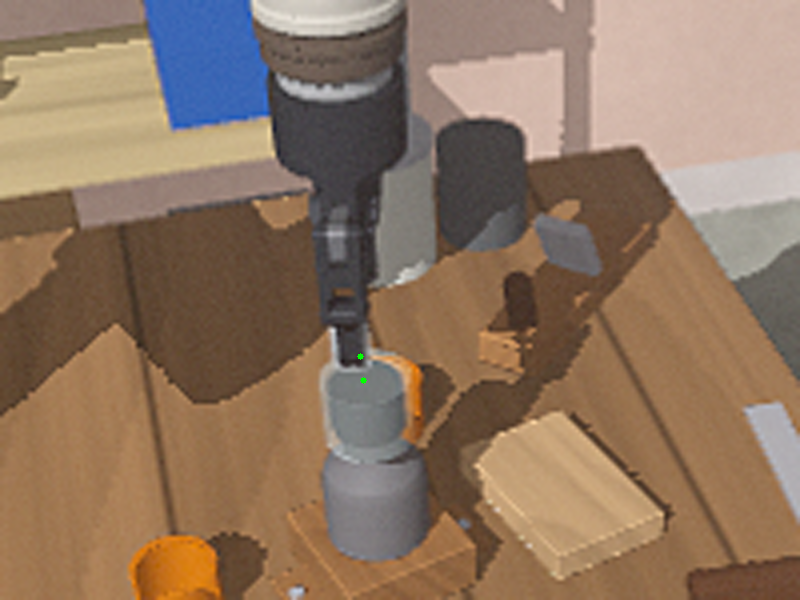

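Request:
{"op": "servo_tool", "data": {
  "moves": [
    [[0,0,0,0,0,1,8.5],[0,0,0,0,0,1,8.5],[0,0,0,0,0,0.3,8.5],[0,0,0,0,0,0,8.5],[0,0,0,0,0,0,8.5]]
  ]
}}

```text
time: 3.9
ee_pos: [0.5756, 0.2161, 0.1446]
tcp_rot: [-179.6, -0.1, 165.7]
wrist_force: [0.4, 0.3, 0.5]
opening: 0.0851
```

```bash
python3 -c "
from h import *
go([.575,.216,.145])
p=bot.get_obs()['ee_pos'];j=np.array([.2588,.9659,0])*.0425;look('f2.png',240,80,100,75,8,pts=[p,p+[0,0,.013]-j,p+[0,0,.013]+j])
"
```

```text
t 3.9 pos [0.5756 0.2161 0.1446] rot [-1.7959e+02 -7.0000e-02  1.6568e+02] F [0.4 0.3 0.5] T [ 0.    0.01 -0.01] open 8.51 q6 35.1
shift cm [ 0.06 -0.03 -0.04]
```

View pics/f2.png

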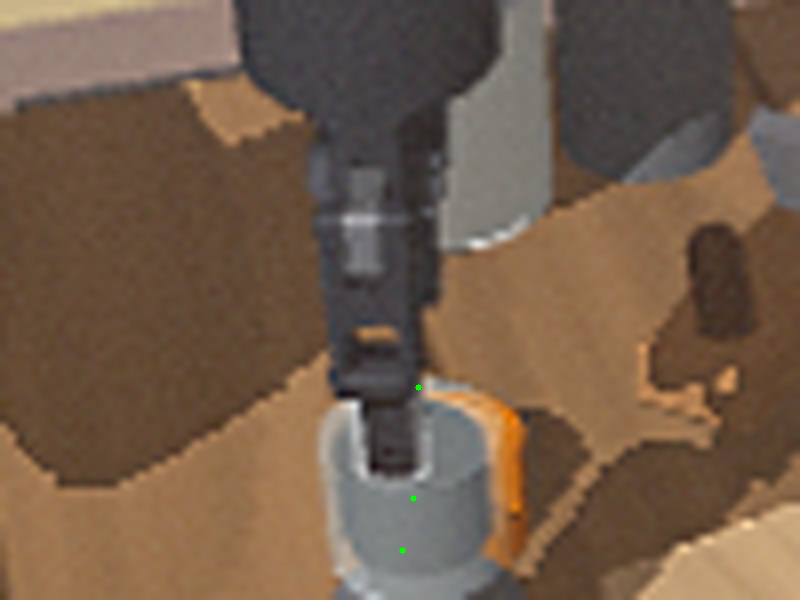

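Request:
{"op": "servo_tool", "data": {
  "moves": [
    [[0,0,0,0,0,1,8.5],[0,0,0,0,0,1,8.5],[0,0,0,0,0,0.8,8.5],[0,0,0,0,0,0,8.5],[0,0,0,0,0,0,8.5]]
  ]
}}

```text
time: 4.37
ee_pos: [0.5757, 0.2159, 0.1138]
tcp_rot: [-179.6, -0.0, 165.7]
wrist_force: [-0.6, 0.0, 0.7]
opening: 0.0851
```

```bash
python3 -c "
from h import *
go([.575,.216,.115])
p=bot.get_obs()['ee_pos'];j=np.array([.2588,.9659,0])*.0425;look('f3.png',240,90,100,75,8,pts=[p,p+[0,0,.013]-j,p+[0,0,.013]+j])
"
```

```text
t 4.37 pos [0.5757 0.2159 0.1138] rot [-1.7960e+02 -4.0000e-02  1.6568e+02] F [-0.6  0.   0.7] T [-0.03 -0.06 -0.01] open 8.51 q6 35.0
shift cm [ 0.07 -0.01 -0.12]
```

View pics/f3.png

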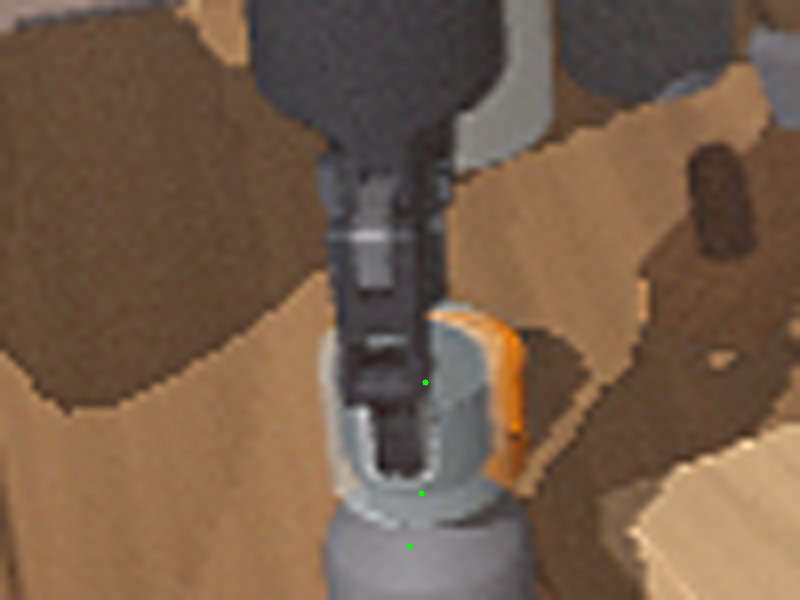

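Request:
{"op": "servo_tool", "data": {
  "moves": [
    [[0,0,0,0,0,0.6,8.5],[0,0,0,0,0,0.4,8.5],[0,0,0,0,0,0.1,8.5],[0,0,0,0,0,0,8.5]]
  ]
}}

```text
time: 4.75
ee_pos: [0.5759, 0.2159, 0.1022]
tcp_rot: [-179.6, -0.0, 165.7]
wrist_force: [0.4, 0.2, 0.2]
opening: 0.085
```

Request:
{"op": "servo_tool", "data": {
  "moves": [
    [[0,0,0,0,0,0,7.5],[0,0,0,0,0,0,7.0],[0,0,0,0,0,0,6.5],[0,0,0,0,0,0,6.4]]
  ],
  "force": 20
}}

```text
time: 5.08
ee_pos: [0.5761, 0.2161, 0.1027]
tcp_rot: [-179.7, 0.0, 165.7]
wrist_force: [-0.3, -0.7, 0.1]
opening: 0.0635
```

```bash
python3 -c "
from h import *
go([.575,.216,.102])
p=bot.get_obs()['ee_pos'];j=np.array([.2588,.9659,0])*.032;look('f4.png',240,90,100,75,8,pts=[p,p+[0,0,.007]-j,p+[0,0,.007]+j])
"
```

```text
t 5.08 pos [0.5761 0.2161 0.1027] rot [-1.7965e+02  1.0000e-02  1.6568e+02] F [-0.3 -0.7  0.1] T [0.01 0.02 0.02] open 6.35 q6 35.0
shift cm [ 0.1  -0.04  0.07]
```

View pics/f4.png

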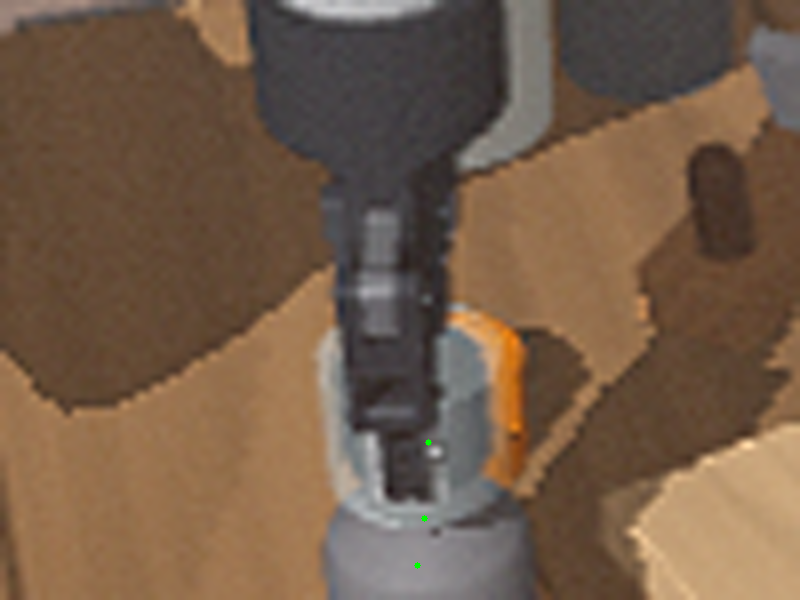

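Request:
{"op": "servo_tool", "data": {
  "moves": [
    [[0,0,0,0,0,0,6.1],[0,0,0,0,0,0,5.9],[0,0,0,0,0,0,5.7],[0,0,0,0,0,0,5.5],[0,0,0,0,0,0,5.4]]
  ]
}}

```text
time: 5.55
ee_pos: [0.5763, 0.2162, 0.1031]
tcp_rot: [-179.7, 0.0, 165.7]
wrist_force: [-0.2, -0.1, 1.0]
opening: 0.059
```

```bash
python3 -c "
from h import *
go([.575,.216,.102])
"
```

```text
t 5.55 pos [0.5763 0.2162 0.1031] rot [-1.7968e+02  5.0000e-02  1.6569e+02] F [-0.2 -0.1  1. ] T [0.1  0.05 0.01] open 5.9 q6 35.0
shift cm [ 0.12 -0.05  0.11]
```

Request:
{"op": "servo_tool", "data": {
  "moves": [
    [[0,0,0,0,0,0,4],[0,0,0,0,0,0,4],[0,0,0,0,0,-0.4,4],[0,0,0,0,0,-0.8,4],[0,0,0,0,0,-1,4],[0,0,0,0,0,-1,4]]
  ],
  "force": 30
}}

```text
time: 6.05
ee_pos: [0.5753, 0.2162, 0.1351]
tcp_rot: [-179.6, -0.1, 165.7]
wrist_force: [-0.4, 0.6, -0.3]
opening: 0.0591
```

```bash
python3 -c "
from h import *
go([.575,.216,.16])
look('g1.png',240,70,100,75,8)
"
```

```text
t 6.05 pos [0.5753 0.2162 0.1351] rot [-1.7957e+02 -1.3000e-01  1.6569e+02] F [-0.4  0.6 -0.3] T [ 0.08 -0.1  -0.01] open 5.91 q6 35.0
shift cm [ 0.03 -0.04 -2.49]
```

View pics/g1.png

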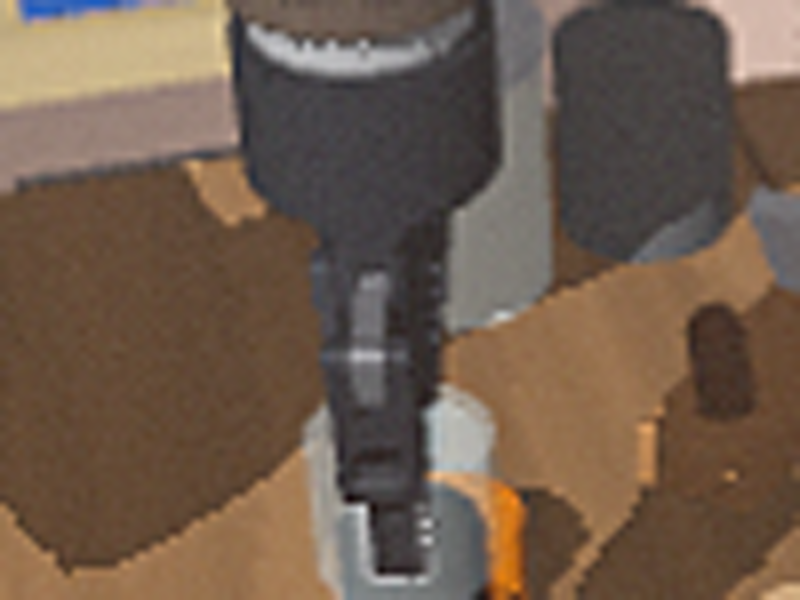

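The cup rises with the gripper. I'll lift it clear of the cap.

Request:
{"op": "servo_tool", "data": {
  "moves": [
    [[0,0,0,0,0,-1.2,4],[0,0,0,0,0,-1.5,4],[0,0,0,0,0,-1.5,4],[0,0,0,0,0,-1,4],[0,0,0,0,0,0,4]]
  ]
}}

```text
time: 6.52
ee_pos: [0.5765, 0.2165, 0.1963]
tcp_rot: [-179.7, 0.2, 165.7]
wrist_force: [0.6, -0.5, -0.4]
opening: 0.0587
```

```bash
python3 -c "
from h import *
go([.548,-.038,.19])
look('g2.png',220,50,150,112,5)
"
```

```text
t 6.52 pos [0.5765 0.2165 0.1963] rot [-179.74    0.19  165.67] F [ 0.6 -0.5 -0.4] T [-0.01  0.02 -0.03] open 5.87 q6 35.1
shift cm [ -3.53 -25.36   0.76]
```

View pics/g2.png

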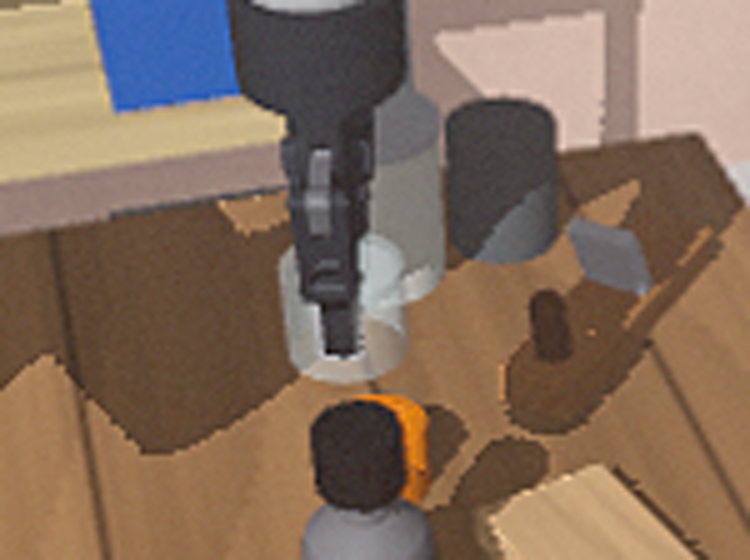

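Request:
{"op": "servo_tool", "data": {
  "moves": [
    [[0,0,0,-0.3,-1.5,0,4],[0,0,0,-0.4,-3,0,4],[0,0,0,-0.5,-3.5,0,4],[0,0,0,-0.5,-3.5,0,4],[0,0,0,-0.5,-3.5,0,4],[0,0,0,-0.5,-3.5,0,4],[0,0,0,-0.4,-3,0,4],[0,0,0,-0.3,-2,0.2,4],[0,0,0,-0.1,-1,0.2,4],[0,0,0,0,0,0.2,4],[0,0,0,0,0,0,4]]
  ]
}}

```text
time: 7.48
ee_pos: [0.5436, -0.0445, 0.1819]
tcp_rot: [-179.5, -0.3, 165.7]
wrist_force: [0.1, -0.6, -0.4]
opening: 0.0586
```

```bash
python3 -c "
from h import *
go([.548,-.038,.19])
"
```

```text
t 7.48 pos [ 0.5436 -0.0445  0.1819] rot [-179.47   -0.32  165.74] F [ 0.1 -0.6 -0.4] T [ 0.05 -0.04 -0.02] open 5.86 q6 9.9
shift cm [-0.26  0.73 -0.82]
```

Request:
{"op": "servo_tool", "data": {
  "moves": [
    [[0,0,0,-0.2,0.7,0,4],[0,0,0,0,0.1,0,4],[0,0,0,0,0,0,4],[0,0,0,0,0,0,4]]
  ]
}}

```text
time: 7.82
ee_pos: [0.5481, -0.033, 0.181]
tcp_rot: [-179.5, -0.4, 165.9]
wrist_force: [-0.3, -0.5, -0.9]
opening: 0.0588
```

```bash
cat >> h.py <<'E'
A=np.linspace(0,2*np.pi,120)
def circ(c,r,z):return np.c_[c[0]+r*np.cos(A),c[1]+r*np.sin(A),0*A+z]
def view2(fn,xs,ys,xt,yt,w,k,cs):
    out=[]
    for n,x,y in(('side',xs,ys),('top',xt,yt)):
        im=imaging.camera(n)
        o=cv2.resize(im[y:y+w,x:x+w],(w*k,w*k),interpolation=cv2.INTER_CUBIC)
        for c in cs:
            p=((proj(n,c)-[x,y]+.5)*k-.5).round().astype(int)
            cv2.polylines(o,[p.reshape(-1,1,2)],True,(0,255,0),1)
        out.append(o)
    cv2.imwrite('pics/'+fn,np.hstack(out))
E
python3 -c "
from h import *
go([.548,-.038,.19])
p=bot.get_obs()['ee_pos'];z=p[2]+.0189
view2('h1.png',255,160,310,160,100,4,[circ(p,.03,z),circ(p,.03,z+.048),circ((.548,-.038),.016,.12)])
"
```

```text
t 7.82 pos [ 0.5481 -0.033   0.181 ] rot [-179.5    -0.39  165.95] F [-0.3 -0.5 -0.9] T [ 0.05 -0.07  0.08] open 5.88 q6 10.8
shift cm [-0.11 -0.49 -0.9 ]
```

View pics/h1.png

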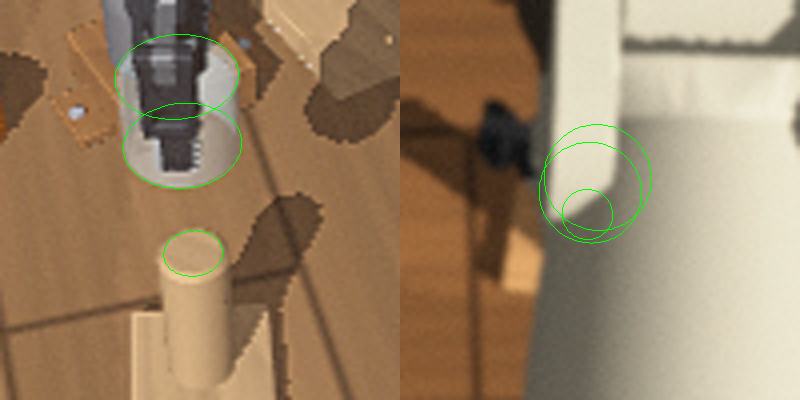

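Request:
{"op": "servo_tool", "data": {
  "moves": [
    [[0,0,0,-0.1,-0.45,0.5,4],[0,0,0,0,0,1.5,4],[0,0,0,0,0,1.5,4],[0,0,0,0,0,1,4],[0,0,0,0,0,0.5,4],[0,0,0,0,0,0,4]]
  ]
}}

```text
time: 8.42
ee_pos: [0.548, -0.0385, 0.1286]
tcp_rot: [-179.5, -0.3, 166.0]
wrist_force: [-0.4, -0.6, -0.5]
opening: 0.0589
```

```bash
python3 -c "
from h import *
go([.548,-.038,.057])
p=bot.get_obs()['ee_pos'];z=p[2]+.0189
view2('h2.png',255,160,310,160,100,4,[circ(p,.03,z),circ(p,.03,z+.048),circ((.548,-.038),.016,.12)])
"
```

```text
t 8.42 pos [ 0.548  -0.0385  0.1286] rot [-179.5    -0.29  166.05] F [-0.4 -0.6 -0.5] T [-0.    0.03 -0.01] open 5.89 q6 10.2
shift cm [-0.03  0.11  7.16]
```

View pics/h2.png

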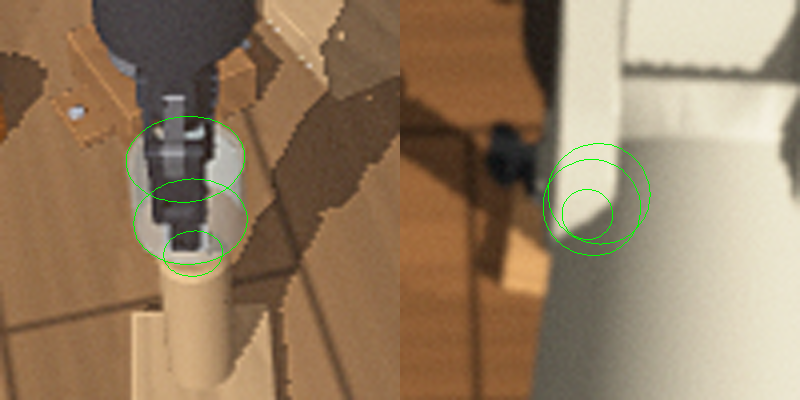

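Aligned. I'll lower it onto the peg.

Request:
{"op": "servo_tool", "data": {
  "moves": [
    [[0,0,0,0,0,1,4],[0,0,0,0,0,1,4],[0,0,0,0,0,1,4],[0,0,0,0,0,0.5,4],[0,0,0,0,0,0,4]]
  ]
}}

```text
time: 8.93
ee_pos: [0.5493, -0.0389, 0.0932]
tcp_rot: [-179.5, -0.0, 166.0]
wrist_force: [-0.2, -0.3, -0.8]
opening: 0.0587
```

```bash
python3 -c "
from h import *
go([.548,-.038,.057])"
```

```text
t 8.93 pos [ 0.5493 -0.0389  0.0932] rot [-1.7954e+02 -3.0000e-02  1.6605e+02] F [-0.2 -0.3 -0.8] T [ 0.03  0.01 -0.  ] open 5.87 q6 10.2
shift cm [0.15 0.09 3.62]
```

Request:
{"op": "servo_tool", "data": {
  "moves": [
    [[0,0,0,0.1,0.05,0.8,4],[0,0,0,0,0,0.8,4],[0,0,0,0,0,0.8,4],[0,0,0,0,0,0.5,4],[0,0,0,0,0,0.2,4],[0,0,0,0,0,0,4]]
  ]
}}

```text
time: 9.43
ee_pos: [0.5479, -0.0383, 0.0582]
tcp_rot: [-179.5, -0.1, 166.1]
wrist_force: [-0.8, -0.2, -1.2]
opening: 0.0589
```

```bash
python3 -c "
from h import *
go([.548,-.038,.057])"
```

```text
t 9.43 pos [ 0.5479 -0.0383  0.0582] rot [-1.7953e+02 -9.0000e-02  1.6606e+02] F [-0.8 -0.2 -1.2] T [-0.01 -0.04  0.01] open 5.89 q6 10.2
shift cm [-0.01  0.03  0.12]
```

Request:
{"op": "servo_tool", "data": {
  "moves": [
    [[0,0,0,0,0,0.1,4],[0,0,0,0,0,0.1,4],[0,0,0,0,0,0.1,4]]
  ]
}}

```text
time: 9.68
ee_pos: [0.5483, -0.0383, 0.0571]
tcp_rot: [-179.6, 0.0, 166.1]
wrist_force: [-2.5, 0.0, 5.0]
opening: 0.0585
```

```bash
python3 -c "
from h import *
go([.548,-.038,.057])
p=bot.get_obs()['ee_pos'];z=.076
look('h3.png',255,160,100,75,8)
"
```

```text
t 9.68 pos [ 0.5483 -0.0383  0.0571] rot [-1.7956e+02  1.0000e-02  1.6606e+02] F [-2.5  0.   5. ] T [0.11 0.53 0.02] open 5.85 q6 10.2
shift cm [0.03 0.02 0.01]
```

View pics/h3.png

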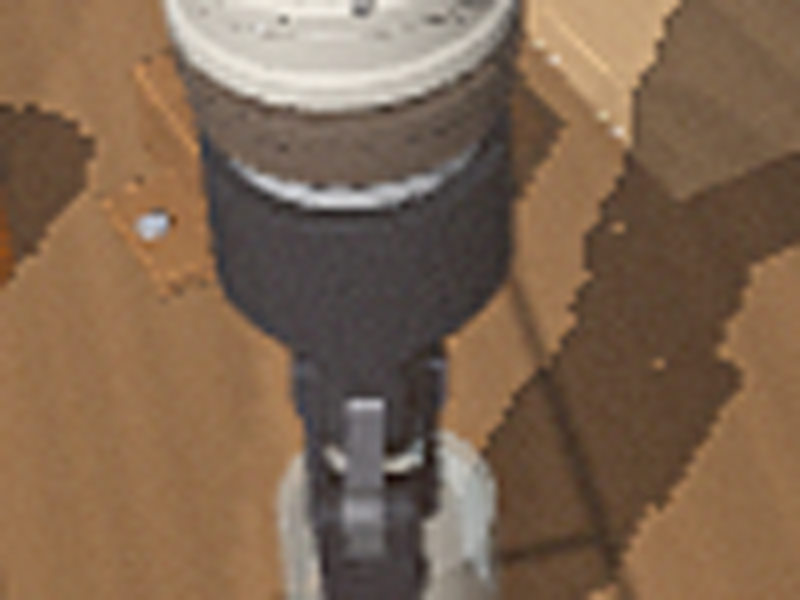

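Contact of 5 N at exactly the expected height. I'll release it and back off upward.

Request:
{"op": "servo_tool", "data": {
  "moves": [
    [[0,0,0,0,0,0,6.2],[0,0,0,0,0,0,6.6],[0,0,0,0,0,0,7.5],[0,0,0,0,0,0,8.5],[0,0,0,0,0,0,8.5],[0,0,0,0,0,-0.5,8.5],[0,0,0,0,0,-1.5,8.5],[0,0,0,0,0,-2,8.5],[0,0,0,0,0,-2,8.5]]
  ]
}}

```text
time: 10.48
ee_pos: [0.5466, -0.0377, 0.1161]
tcp_rot: [-179.5, -0.3, 166.1]
wrist_force: [-0.7, -0.8, 0.4]
opening: 0.0847
```

Request:
{"op": "servo_tool", "data": {
  "moves": [
    [[0,0,0,0,0,-2.5,8.5],[0,0,0,0,0,-2.5,8.5],[0,0,0,0,0,-2.5,8.5],[0,0,0,0,0,-1.5,8.5]]
  ]
}}

```text
time: 10.82
ee_pos: [0.5464, -0.037, 0.2118]
tcp_rot: [-179.5, -0.3, 166.1]
wrist_force: [0.6, -1.0, 0.1]
opening: 0.0854
```

```bash
python3 -c "
from h import *
go([.575,.216,.20])
view2('h4.png',255,170,310,160,100,4,[circ((.548,-.038),.03,.076),circ((.548,-.038),.03,.124)])
"
```

```text
t 10.82 pos [ 0.5464 -0.037   0.2118] rot [-179.5    -0.31  166.05] F [ 0.6 -1.   0.1] T [-0.01 -0.07 -0.  ] open 8.54 q6 10.3
shift cm [ 3.32 25.26  0.98]
```

View pics/h4.png

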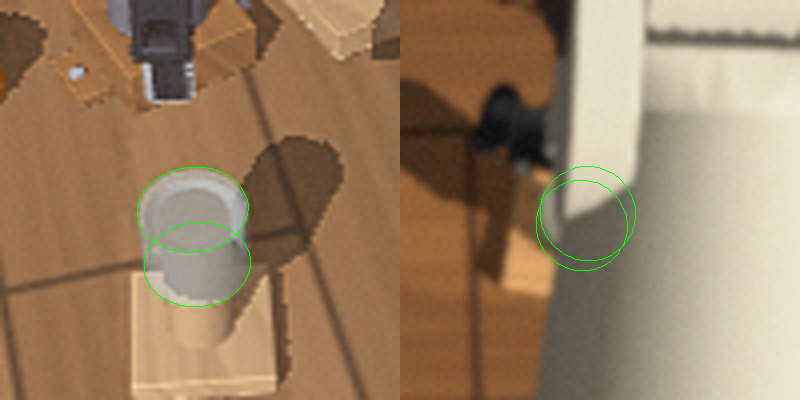

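The cup hangs on the peg at the predicted spot. Now I'll measure the bare black cap.

```bash
python3 - <<'E'
from h import *
for n,(x,y,w) in {'side':(270,115,45),'top':(230,175,55)}.items():
    im=imaging.camera(n);cv2.imwrite(f'pics/k_{n}.png',im)
    m=(im[y:y+w,x:x+w].max(2)<62).astype(np.uint8)
    k,l,st,c=cv2.connectedComponentsWithStats(m)
    for i in range(1,k):
        if st[i,4]>60: print(n,st[i]+[x,y,0,0,0],c[i]+[x,y],plane(n,c[i]+[x,y],.148))
view2('k1.png',250,100,215,165,80,5,[circ((.575,.216),.024,.166),circ((.575,.216),.024,.130)])
E
```

```text
side [297 115  18  45 239] [306.60669456 134.52719665] [0.62017711 0.23106364 0.148     ]
top [230 191  34  23 438] [250.02283105 200.92694064] [0.58108596 0.22576487 0.148     ]
```

View pics/k1.png

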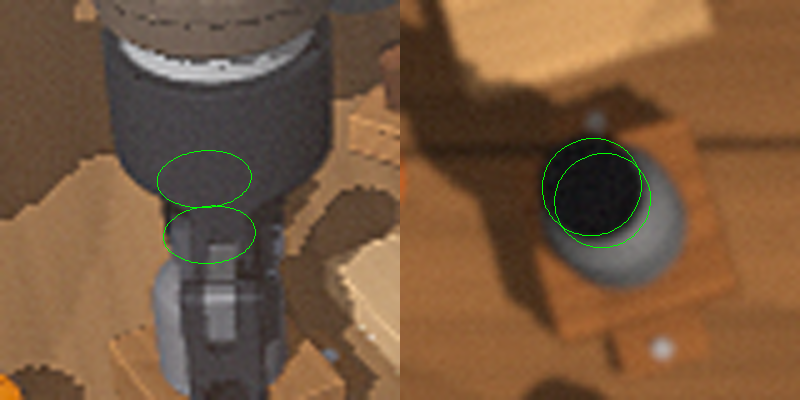

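```bash
python3 - <<'E'
from h import *
im=cv2.imread('pics/g2.png');c=im[390:520,300:410];m=(c.max(2)<75).astype(np.uint8)
k,l,st,ce=cv2.connectedComponentsWithStats(m);i=1+st[1:,4].argmax();b=st[i];print(b+[300,390,0,0,0])
u=220+(300+ce[i][0]+.5)/5-.5;v=50+(390+ce[i][1]+.5)/5-.5;print(u,v,plane('side',(u,v),.148))
pp=proj('side',np.r_[circ((.5755,.216),.024,.166),circ((.5755,.216),.024,.13)]);print(((pp.min(0)-[220,50]+.5)*5-.5),((pp.max(0)-[220,50]+.5)*5-.5))
im=cv2.imread('pics/k_top.png');m=(im.max(2)<45).astype(np.uint8)[180:215,238:265]
print(cv2.boundingRect(m),cv2.connectedComponentsWithStats(m)[2])
pp=proj('top',np.r_[circ((.5755,.216),.024,.166)]);print(pp.min(0),pp.max(0))
E
```

```text
[ 311  401   99  112 8623]
291.286976690247 140.94224747767598 [0.57591639 0.21541034 0.148     ]
[307.70397329 399.97362111] [405.83102104 512.86802497]
(4, 12, 21, 21) [[  0   0  27  35 618]
 [  5  12  20  21 326]
 [  4  14   1   1   1]]
[242.97522162 191.99625779] [262.78664956 211.42719312]
```

Cap axis at (0.5757, 0.2155), both views agreeing. Before gripping, I'll settle the real fingertip height by touching the cap's top very lightly with shut fingers.

Request:
{"op": "servo_tool", "data": {
  "moves": [
    [[0,0,0,0.3,1.5,0,8.5],[0,0,0,0.4,3,0,6],[0,0,0,0.5,3.5,0,4],[0,0,0,0.5,3.5,0,0],[0,0,0,0.5,3.5,0,0],[0,0,0,0.5,3.5,0,0],[0,0,0,0.4,3,0,0],[0,0,0,0.3,1.5,0,0],[0,0,0,0.1,0.8,0,0],[0,0,0,0,0,0,0],[0,0,0,0,0,0,0]]
  ]
}}

```text
time: 12.03
ee_pos: [0.565, 0.2107, 0.1905]
tcp_rot: [-178.9, -1.6, 165.8]
wrist_force: [0.1, 0.2, -0.6]
opening: 0.0003
```

```bash
python3 -c "
from h import *
go([.5757,.2155,.18])"
```

```text
t 12.03 pos [0.565  0.2107 0.1905] rot [-178.85   -1.6   165.82] F [ 0.1  0.2 -0.6] T [-0.03 -0.05 -0.04] open 0.03 q6 34.6
shift cm [-0.95  0.75  1.  ]
```

```bash
cat >> h.py <<'E'
def tw(yaw=None):
    o=bot.get_obs();R=Ro.from_euler('xyz',o['tcp_rot'],degrees=True)
    y=o['tcp_rot'][2] if yaw is None else yaw
    print('turn',(R.inv()*Ro.from_euler('xyz',[180,0,y],degrees=True)).as_rotvec().round(4))
E
python3 -c "
from h import *
go([.5757,.2155,.18]);tw()"
```

```text
t 12.03 pos [0.565  0.2107 0.1905] rot [-178.85   -1.6   165.82] F [ 0.1  0.2 -0.6] T [-0.03 -0.05 -0.04] open 0.03 q6 34.6
shift cm [-0.95  0.75  1.  ]
turn [-0.02   -0.0279  0.0003]
```

Request:
{"op": "servo_tool", "data": {
  "moves": [
    [[-0.02,-0.028,0,-0.9,0.7,0.3,0],[0,0,0,0,0,0,0],[0,0,0,0,0,0,0],[0,0,0,0,0,0,0]]
  ]
}}

```text
time: 12.37
ee_pos: [0.5748, 0.2105, 0.1863]
tcp_rot: [-179.9, -0.1, 165.6]
wrist_force: [0.4, 0.3, 0.5]
opening: -0.0001
```

```bash
python3 -c "
from h import *
go([.5757,.2155,.17]);tw()
p=bot.get_obs()['ee_pos'];look('l1.png',240,70,100,75,8,pts=[p])"
```

```text
t 12.37 pos [0.5748 0.2105 0.1863] rot [-1.7987e+02 -9.0000e-02  1.6561e+02] F [0.4 0.3 0.5] T [-0.03  0.02  0.04] open -0.01 q6 34.5
shift cm [0.04 0.51 1.63]
turn [-0.0022 -0.0016  0.    ]
```

View pics/l1.png

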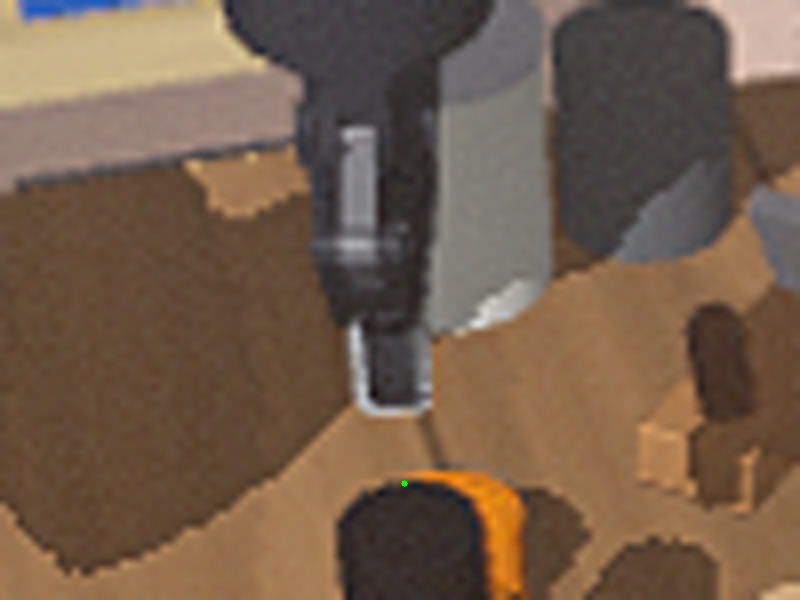

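Request:
{"op": "servo_tool", "data": {
  "moves": [
    [[0,0,0,0,0.5,0.7,0],[0,0,0,0,0,0.5,0],[0,0,0,0,0,0.2,0],[0,0,0,0,0,0,0]]
  ]
}}

```text
time: 12.75
ee_pos: [0.5762, 0.2144, 0.1715]
tcp_rot: [-179.8, -0.1, 165.5]
wrist_force: [0.4, -0.1, 0.3]
opening: -0.0002
```

Request:
{"op": "servo_tool", "data": {
  "moves": [
    [[0,0,0,0,0,0.2,0],[0,0,0,0,0,0.2,0],[0,0,0,0,0,0,0]]
  ]
}}

```text
time: 13.0
ee_pos: [0.5759, 0.2144, 0.1667]
tcp_rot: [-179.8, -0.2, 165.5]
wrist_force: [-0.7, 0.3, 0.9]
opening: 0.0002
```

Request:
{"op": "servo_tool", "data": {
  "moves": [
    [[0,0,0,0,0,0.2,0],[0,0,0,0,0,0.1,0],[0,0,0,0,0,0,0]]
  ]
}}

```text
time: 13.25
ee_pos: [0.5759, 0.2145, 0.1635]
tcp_rot: [-179.8, -0.2, 165.5]
wrist_force: [-0.0, -0.8, 0.2]
opening: -0.0001
```

```bash
python3 -c "
from h import *
go([.5757,.2155,.16])"
```

```text
t 13.25 pos [0.5759 0.2145 0.1635] rot [-1.7982e+02 -1.5000e-01  1.6552e+02] F [-0.  -0.8  0.2] T [-0.01  0.02  0.07] open -0.01 q6 34.9
shift cm [0.04 0.1  0.35]
```

No contact below 0.166, so the tips really are higher than reported. I'll continue carefully.

Request:
{"op": "servo_tool", "data": {
  "moves": [
    [[0,0,0,0,0,0.3,0],[0,0,0,0,0,0.3,0],[0,0,0,0,0,0.2,0],[0,0,0,0,0,0,0]]
  ]
}}

```text
time: 13.58
ee_pos: [0.5759, 0.2145, 0.1548]
tcp_rot: [-179.8, -0.1, 165.5]
wrist_force: [0.3, -0.3, -0.2]
opening: -0.0001
```

Request:
{"op": "servo_tool", "data": {
  "moves": [
    [[0,0,0,0,0,0.2,0],[0,0,0,0,0,0.2,0],[0,0,0,0,0,0.1,0],[0,0,0,0,0,0,0]]
  ]
}}

```text
time: 13.92
ee_pos: [0.5758, 0.2144, 0.1491]
tcp_rot: [-179.8, -0.1, 165.5]
wrist_force: [0.6, 0.5, -0.5]
opening: -0.0003
```

```bash
python3 -c "
from h import *
go([.5757,.2155,.16])
look('l2.png',240,90,100,75,8)"
```

```text
t 13.92 pos [0.5758 0.2144 0.1491] rot [-1.7982e+02 -1.5000e-01  1.6553e+02] F [ 0.6  0.5 -0.5] T [-0.02 -0.01  0.01] open -0.03 q6 34.9
shift cm [ 0.04  0.1  -1.09]
```

View pics/l2.png

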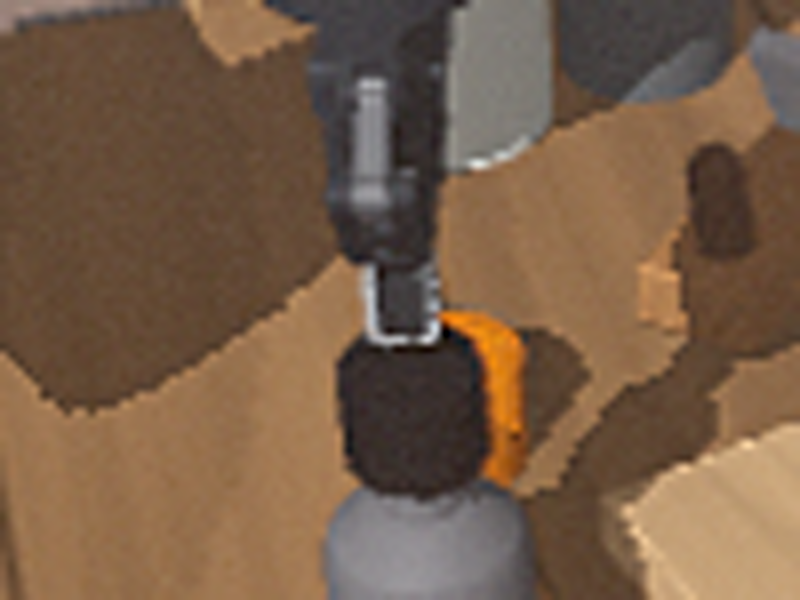

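Request:
{"op": "servo_tool", "data": {
  "moves": [
    [[0,0,0,0,0,0.15,0],[0,0,0,0,0,0.15,0],[0,0,0,0,0,0,0]]
  ]
}}

```text
time: 14.22
ee_pos: [0.5759, 0.2144, 0.1462]
tcp_rot: [-179.8, -0.1, 165.5]
wrist_force: [0.5, -0.5, 0.7]
opening: -0.0002
```

Request:
{"op": "servo_tool", "data": {
  "moves": [
    [[0,0,0,0,0,0.15,0],[0,0,0,0,0,0.1,0],[0,0,0,0,0,0,0]]
  ]
}}

```text
time: 14.47
ee_pos: [0.5759, 0.2145, 0.1434]
tcp_rot: [-179.8, -0.1, 165.5]
wrist_force: [-0.5, -0.1, 1.0]
opening: 0.0002
```

Request:
{"op": "servo_tool", "data": {
  "moves": [
    [[0,0,0,0,0,0.15,0],[0,0,0,0,0,0.1,0],[0,0,0,0,0,0,0]]
  ]
}}

```text
time: 14.72
ee_pos: [0.5759, 0.2145, 0.1407]
tcp_rot: [-179.8, -0.1, 165.5]
wrist_force: [-0.2, 0.7, 0.5]
opening: 0.0001
```

Request:
{"op": "servo_tool", "data": {
  "moves": [
    [[0,0,0,0,0,0.1,0],[0,0,0,0,0,0.1,0],[0,0,0,0,0,0,0]]
  ]
}}

```text
time: 14.97
ee_pos: [0.5759, 0.2145, 0.1384]
tcp_rot: [-179.8, -0.1, 165.5]
wrist_force: [0.4, -0.3, 0.2]
opening: 0.0004
```

Request:
{"op": "servo_tool", "data": {
  "moves": [
    [[0,0,0,0,0,0.1,0],[0,0,0,0,0,0.1,0],[0,0,0,0,0,0,0]]
  ]
}}

```text
time: 15.22
ee_pos: [0.5759, 0.2145, 0.1362]
tcp_rot: [-179.8, -0.1, 165.5]
wrist_force: [0.4, 0.4, -0.2]
opening: 0.0002
```

```bash
python3 -c "
from h import *
go([.5757,.2155,.16])
look('l3.png',240,90,100,75,8)"
```

```text
t 15.22 pos [0.5759 0.2145 0.1362] rot [-1.7984e+02 -1.2000e-01  1.6553e+02] F [ 0.4  0.4 -0.2] T [-0.03  0.07  0.  ] open 0.02 q6 34.9
shift cm [ 0.05  0.09 -2.38]
```

View pics/l3.png

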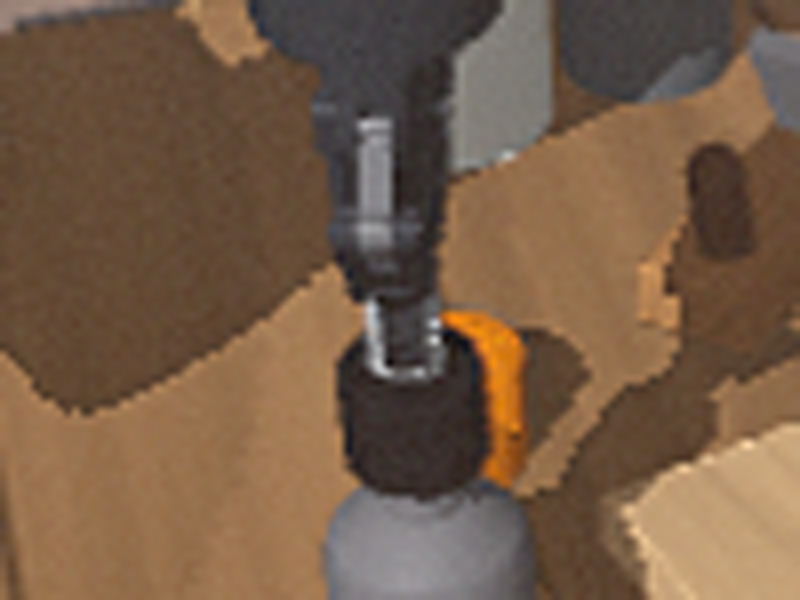

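Request:
{"op": "servo_tool", "data": {
  "moves": [
    [[0,0,0,0,0,0.1,0],[0,0,0,0,0,0.1,0],[0,0,0,0,0,0,0]]
  ]
}}

```text
time: 15.52
ee_pos: [0.576, 0.2145, 0.1342]
tcp_rot: [-179.9, -0.1, 165.5]
wrist_force: [0.9, 0.3, 0.5]
opening: 0.0003
```

Request:
{"op": "servo_tool", "data": {
  "moves": [
    [[0,0,0,0,0,0.1,0],[0,0,0,0,0,0.1,0],[0,0,0,0,0,0,0]]
  ]
}}

```text
time: 15.77
ee_pos: [0.5761, 0.2145, 0.1339]
tcp_rot: [-179.9, -0.0, 165.5]
wrist_force: [-2.0, -0.8, 5.7]
opening: 0.0001
```

Request:
{"op": "servo_tool", "data": {
  "moves": [
    [[0,0,0,0,0,0.1,0],[0,0,0,0,0,0.1,0],[0,0,0,0,0,0,0]]
  ]
}}

```text
time: 16.02
ee_pos: [0.5762, 0.2146, 0.1343]
tcp_rot: [180.0, 0.1, 165.5]
wrist_force: [-0.0, 0.0, 0.9]
opening: -0.0
```

Contact came at TCP z=0.134 with the cap top at 0.166. The true fingertips are therefore about 32 mm above the reported TCP, matching the images. I'll work with that: grip the cap at a reported TCP z of about 0.095.

Request:
{"op": "servo_tool", "data": {
  "moves": [
    [[0,0,0,0,0,-1,4],[0,0,0,0,0.1,-1,8.5],[0,0,0,0,0,0,8.5],[0,0,0,0,0,0,8.5],[0,0,0,0,0,0,8.5],[0,0,0,0,0,0,8.5],[0,0,0,0,0,0,8.5]]
  ]
}}

```text
time: 16.6
ee_pos: [0.5768, 0.2158, 0.1568]
tcp_rot: [180.0, 0.2, 165.5]
wrist_force: [-0.7, 0.5, -0.2]
opening: 0.0831
```

```bash
python3 -c "
from h import *
go([.5757,.2155,.095]);tw()"
```

```text
t 16.6 pos [0.5768 0.2158 0.1568] rot [1.7997e+02 1.5000e-01 1.6553e+02] F [-0.7  0.5 -0.2] T [ 0.01 -0.02 -0.06] open 8.31 q6 35.0
shift cm [ 0.12 -0.06  6.18]
turn [0.0006 0.0026 0.    ]
```

Request:
{"op": "servo_tool", "data": {
  "moves": [
    [[0,0,0,0.1,-0.05,1.2,8.5],[0,0,0,0,0,1.3,8.5],[0,0,0,0,0,1.3,8.5],[0,0,0,0,0,1.2,8.5],[0,0,0,0,0,0.8,8.5],[0,0,0,0,0,0,8.5]]
  ]
}}

```text
time: 17.1
ee_pos: [0.5757, 0.2155, 0.0952]
tcp_rot: [180.0, 0.1, 165.5]
wrist_force: [-0.3, -0.3, 0.4]
opening: 0.0848
```

```bash
python3 -c "
from h import *
go([.5757,.2155,.095]);tw()
look('m1.png',240,90,100,75,8)"
```

```text
t 17.1 pos [0.5757 0.2155 0.0952] rot [1.7998e+02 1.3000e-01 1.6553e+02] F [-0.3 -0.3  0.4] T [-0.04  0.09  0.08] open 8.48 q6 35.0
shift cm [-0.    0.    0.02]
turn [0.0003 0.0022 0.    ]
```

View pics/m1.png

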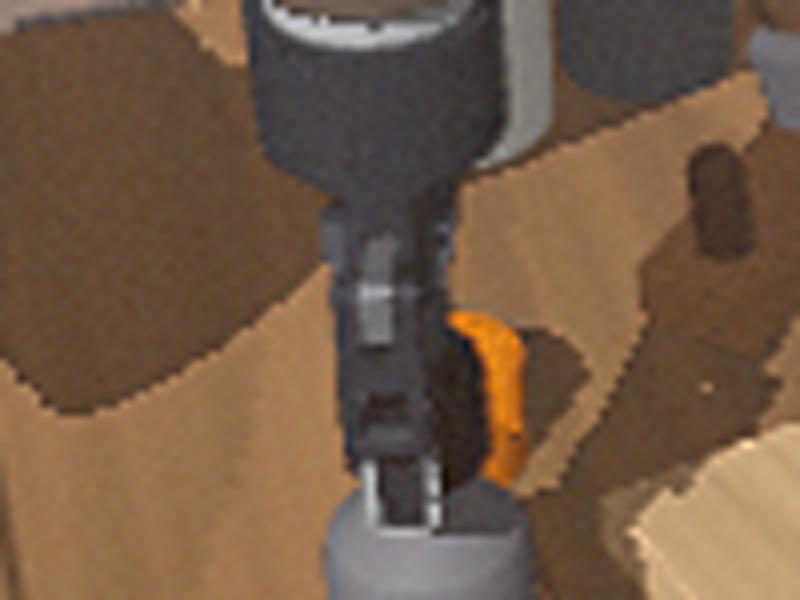

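Request:
{"op": "servo_tool", "data": {
  "moves": [
    [[0,0,0,0,0,0,7],[0,0,0,0,0,0,6],[0,0,0,0,0,0,5.4],[0,0,0,0,0,0,5.0],[0,0,0,0,0,0,4.7],[0,0,0,0,0,0,4.5],[0,0,0,0,0,0,4.2]]
  ],
  "force": 20
}}

```text
time: 17.73
ee_pos: [0.577, 0.2168, 0.0989]
tcp_rot: [179.8, 0.3, 165.6]
wrist_force: [1.1, 1.3, -1.4]
opening: 0.0475
```

```bash
python3 -c "
from h import *
go([.5757,.2155,.095]);tw()"
```

```text
t 17.73 pos [0.577  0.2168 0.0989] rot [179.77   0.31 165.56] F [ 1.1  1.3 -1.4] T [0.09 0.01 0.05] open 4.75 q6 35.0
shift cm [ 0.1  -0.16  0.39]
turn [0.0039 0.0053 0.    ]
```

Request:
{"op": "servo_tool", "data": {
  "moves": [
    [[0,0,0,0.05,-0.05,0.05,3.5],[0,0,0,0,0,0.05,3.5],[0,0,0,0,0,0.05,3.5]]
  ],
  "force": 90
}}

```text
time: 17.98
ee_pos: [0.5772, 0.2169, 0.0991]
tcp_rot: [179.7, 0.4, 165.6]
wrist_force: [-1.2, 0.9, 4.2]
opening: 0.046
```

Request:
{"op": "servo_tool", "data": {
  "moves": [
    [[0,0,0,0,0,0.2,3.5],[0,0,0,0,0,0.2,3.5],[0,0,0,0,0,0.2,3.5]]
  ]
}}

```text
time: 18.23
ee_pos: [0.5774, 0.217, 0.0962]
tcp_rot: [179.6, 0.6, 165.6]
wrist_force: [-3.4, 0.0, 9.2]
opening: 0.046
```

```bash
python3 -c "
from h import *
go([.5757,.2155,.095]);tw()"
```

```text
t 18.23 pos [0.5774 0.217  0.0962] rot [179.56   0.57 165.57] F [-3.4  0.   9.2] T [ 0.04  0.7  -0.06] open 4.6 q6 35.0
shift cm [ 0.12 -0.19  0.11]
turn [0.0077 0.01   0.    ]
```

The spring is responding: 2.9 mm down at 9 N. I'll press further.

Request:
{"op": "servo_tool", "data": {
  "moves": [
    [[0.004,0.005,0,0.05,0,0.25,3.5],[0.004,0.005,0,0.05,0,0.25,3.5],[0,0,0,0,0,0.2,3.5]]
  ]
}}

```text
time: 18.48
ee_pos: [0.5772, 0.2169, 0.0938]
tcp_rot: [179.9, 0.3, 165.5]
wrist_force: [-5.7, 1.5, 12.8]
opening: 0.0462
```

```bash
python3 -c "
from h import *
go([.5757,.2155,.093]);tw()"
```

```text
t 18.48 pos [0.5772 0.2169 0.0938] rot [179.9    0.27 165.54] F [-5.7  1.5 12.8] T [0.17 0.97 0.  ] open 4.62 q6 35.1
shift cm [ 0.11 -0.18  0.08]
turn [0.0018 0.0047 0.    ]
```

Request:
{"op": "servo_tool", "data": {
  "moves": [
    [[0,0,0,0,0,0.3,3.5],[0,0,-0.05,0,0,0.3,3.5],[0,0,-0.08,0,0,0.25,3.5],[0,0,-0.08,0,0,0.25,3.5],[0,0,-0.08,0,0,0.25,3.5]]
  ]
}}

```text
time: 18.9
ee_pos: [0.5793, 0.2189, 0.092]
tcp_rot: [179.6, 1.0, -177.3]
wrist_force: [-7.3, 1.4, 16.0]
opening: 0.0458
```

```bash
python3 -c "
from h import *
go([.5757,.2155,.093]);tw()"
```

```text
t 18.9 pos [0.5793 0.2189 0.092 ] rot [ 179.6     1.03 -177.33] F [-7.3  1.4 16. ] T [ 0.33  1.44 -0.08] open 4.58 q6 18.0
shift cm [ 0.37 -0.32 -0.1 ]
turn [0.007  0.0179 0.0001]
```

Request:
{"op": "servo_tool", "data": {
  "moves": [
    [[0.004,0.01,-0.08,0.15,-0.1,0.2,3.5],[0.003,0.008,-0.08,0.1,-0.1,0.2,3.5],[0,0.003,-0.08,0.05,-0.05,0.2,3.5],[0,0.003,-0.08,0.05,-0.05,0.2,3.5]]
  ]
}}

```text
time: 19.23
ee_pos: [0.5788, 0.2181, 0.0929]
tcp_rot: [179.9, 0.4, -158.0]
wrist_force: [-4.0, 3.3, 11.4]
opening: 0.0461
```

```bash
python3 -c "
from h import *
go([.5757,.2155,.093]);tw()"
```

```text
t 19.23 pos [0.5788 0.2181 0.0929] rot [ 179.91    0.42 -157.99] F [-4.   3.3 11.4] T [ 0.63  0.85 -0.08] open 4.61 q6 -1.4
shift cm [ 0.38 -0.13 -0.01]
turn [0.0015 0.0073 0.    ]
```

Request:
{"op": "servo_tool", "data": {
  "moves": [
    [[0.001,0.004,-0.08,0.1,-0.05,0.25,3.5],[0.001,0.004,-0.08,0.1,-0.05,0.25,3.5],[0,0.002,-0.08,0.05,0,0.2,3.5],[0,0.002,-0.08,0.05,0,0.2,3.5]]
  ]
}}

```text
time: 19.57
ee_pos: [0.579, 0.2183, 0.0922]
tcp_rot: [-179.9, 0.4, -138.7]
wrist_force: [-3.6, 1.8, 12.3]
opening: 0.0461
```

```bash
python3 -c "
from h import *
go([.5757,.2155,.093]);tw()"
```

```text
t 19.57 pos [0.579  0.2183 0.0922] rot [-179.86    0.45 -138.66] F [-3.6  1.8 12.3] T [ 0.38  0.73 -0.08] open 4.61 q6 -20.7
shift cm [ 0.43  0.   -0.08]
turn [-0.0025  0.0078 -0.    ]
```

Request:
{"op": "servo_tool", "data": {
  "moves": [
    [[0,0.004,-0.08,0.05,0,0.15,3.5],[0,0.004,-0.08,0.05,0,0.1,3.5],[0,0,-0.08,0.05,0,0.1,3.5],[0,0,-0.08,0,0,0.05,3.5]]
  ]
}}

```text
time: 19.9
ee_pos: [0.5791, 0.2184, 0.095]
tcp_rot: [-179.6, 0.3, -119.4]
wrist_force: [-7.6, -2.2, 5.5]
opening: 0.0464
```

```bash
python3 -c "
from h import *
go([.5757,.2155,.093]);tw()"
```

```text
t 19.9 pos [0.5791 0.2184 0.095 ] rot [-179.58    0.34 -119.36] F [-7.6 -2.2  5.5] T [-0.27  1.43 -0.2 ] open 4.64 q6 -39.9
shift cm [0.42 0.15 0.19]
turn [-0.0074  0.006  -0.    ]
```

Request:
{"op": "servo_tool", "data": {
  "moves": [
    [[-0.003,0.003,-0.07,0.05,0,0.05,3.5],[0,0,-0.07,0.05,0,0.05,3.5]]
  ]
}}

```text
time: 20.07
ee_pos: [0.5779, 0.2178, 0.0954]
tcp_rot: [-179.8, 0.2, -111.0]
wrist_force: [1.3, 3.1, 0.8]
opening: 0.046
```

```bash
python3 -c "
from h import *
go([.5757,.2155,.093]);tw()"
```

```text
t 20.07 pos [0.5779 0.2178 0.0954] rot [-179.76    0.19 -110.96] F [1.3 3.1 0.8] T [ 0.61 -0.52 -1.88] open 4.6 q6 -48.4
shift cm [0.29 0.12 0.24]
turn [-0.0042  0.0033 -0.    ]
```

Solid stop reached after 83.5° (torque −1.9 N m). I'll ease off the torque, then lift straight up.

Request:
{"op": "servo_tool", "data": {
  "moves": [
    [[0,0,0.02,0,0,0,3.5],[0,0,0.02,0,0,-0.2,3.5],[0,0,0,0,0,-0.2,3.5],[0,0,0,0,0,-0.3,3.5]]
  ]
}}

```text
time: 20.4
ee_pos: [0.5777, 0.2175, 0.1008]
tcp_rot: [-179.8, 0.1, -113.7]
wrist_force: [4.2, 4.6, -10.9]
opening: 0.0461
```

```bash
python3 -c "
from h import *
go([.5757,.2155,.093]);tw()"
```

```text
t 20.4 pos [0.5777 0.2175 0.1008] rot [-1.7983e+02  1.3000e-01 -1.1373e+02] F [  4.2   4.6 -10.9] T [ 0.58 -0.88 -0.39] open 4.61 q6 -45.6
shift cm [0.27 0.1  0.78]
turn [-0.0029  0.0023 -0.    ]
```

Request:
{"op": "servo_tool", "data": {
  "moves": [
    [[0,0,0.04,-0.06,-0.03,0.05,3.5],[0,0,0.02,-0.03,-0.02,-0.1,3.5],[0,0,0,0,0,-0.2,3.5]]
  ]
}}

```text
time: 20.65
ee_pos: [0.5776, 0.2172, 0.103]
tcp_rot: [-179.9, -0.0, -117.5]
wrist_force: [1.0, 0.9, -0.9]
opening: 0.0461
```

```bash
python3 -c "
from h import *
go([.5757,.2155,.093]);tw()
look('n1.png',240,90,100,75,8)"
```

```text
t 20.65 pos [0.5776 0.2172 0.103 ] rot [-1.7992e+02 -5.0000e-02 -1.1748e+02] F [ 1.   0.9 -0.9] T [ 0.08 -0.08 -0.01] open 4.61 q6 -41.9
shift cm [0.24 0.09 1.  ]
turn [-0.0014 -0.0008  0.    ]
```

View pics/n1.png

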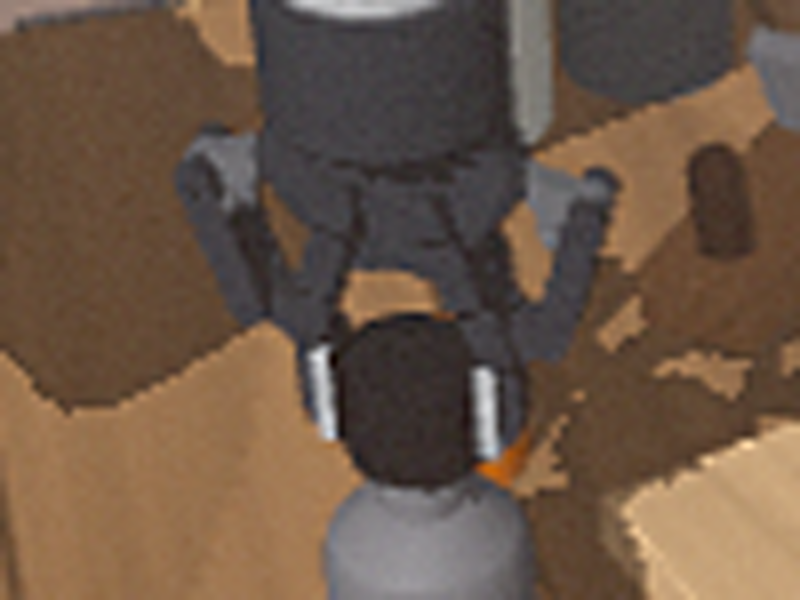

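Force is back to about zero at 4 mm above the closed height, so the cap is free. I'll lift it straight up.

Request:
{"op": "servo_tool", "data": {
  "moves": [
    [[0,0,0,0,0,-0.3,3.5],[0,0,0,0,0,-0.4,3.5],[0,0,0,0,0,-0.5,3.5]]
  ]
}}

```text
time: 20.95
ee_pos: [0.5775, 0.2169, 0.116]
tcp_rot: [-179.9, -0.1, -117.3]
wrist_force: [-0.3, -0.2, -0.8]
opening: 0.046
```

```bash
python3 -c "
from h import *
go([.5765,.2165,.2]);tw()"
```

```text
t 20.95 pos [0.5775 0.2169 0.116 ] rot [-1.7991e+02 -8.0000e-02 -1.1734e+02] F [-0.3 -0.2 -0.8] T [ 0.06 -0.03  0.01] open 4.6 q6 -42.0
shift cm [ 0.09  0.05 -8.4 ]
turn [-0.0016 -0.0014  0.    ]
```

Request:
{"op": "servo_tool", "data": {
  "moves": [
    [[0,0,0,0,0,-0.8,3.5],[0,0,0,0,0,-1,3.5],[0,0,0,0,0,-1.2,3.5],[0,0,0,0,0,-1.2,3.5],[0,0,0,0,0,-1.2,3.5],[0,0,0,0,0,-1.2,3.5],[0,0,0,0,0,-0.8,3.5],[0,0,0,0,0,-0.2,3.5],[0,0,0,0,0,0,3.5]]
  ]
}}

```text
time: 21.7
ee_pos: [0.578, 0.2172, 0.2048]
tcp_rot: [-179.6, 0.2, -117.3]
wrist_force: [-0.2, 0.2, -0.8]
opening: 0.0457
```

```bash
python3 -c "
from h import *
go([.5758,.2156,.2]);tw()
view2('o1.png',240,60,215,165,100,4,[])
cv2.imwrite('pics/o2.png',imaging.camera('side'))"
```

```text
t 21.7 pos [0.578  0.2172 0.2048] rot [-179.64    0.2  -117.26] F [-0.2  0.2 -0.8] T [ 0.03 -0.04 -0.03] open 4.57 q6 -42.1
shift cm [0.25 0.13 0.48]
turn [-0.0062  0.0035 -0.    ]
```

View pics/o1.png

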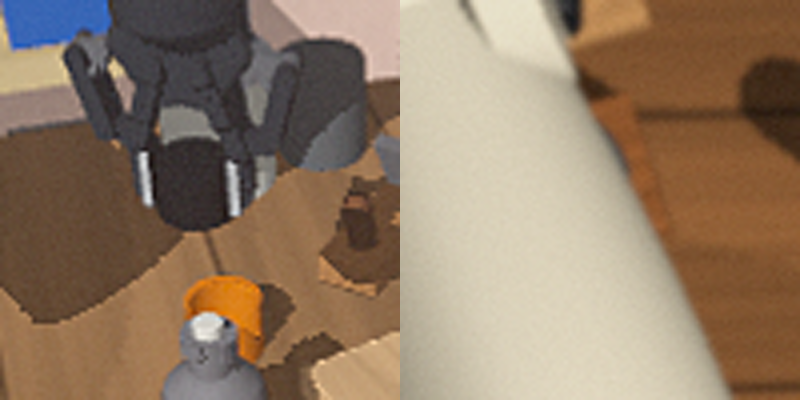

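View pics/o2.png

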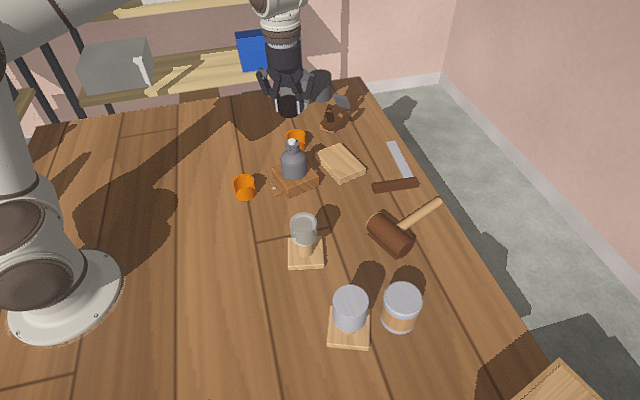

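The pictures show the bottle open at side (292,143), with the cap upright in the gripper at (289,105), roughly 95 mm above the mouth. The cup hangs on the peg at (304,225), and everything else is where it was. Handing in.

```bash
python3 -c "
from h import *
print(bot.job_done())
go([.5758,.2156,.2])"
```

```text
the job is handed in; nothing more can be done
None
the job is handed in; nothing more can be done
```

The job is done and handed in at about 22 s of the 58 s allowed. The cup hangs upside down on the empty peg and is released. The bottle is open, with the cap held upright in the gripper above its mouth.

- **Cup:** I lifted it off the cap, lowered it onto the empty peg until it touched (5 N at the expected height), and let go. The picture afterwards matched the predicted seated position.
- **Cap:** I pressed it about 6–7 mm (up to 16 N) and twisted it anticlockwise with a press for the first 55° or so, then until it hit the stop at 83.5°. It lifted free once I eased the torque off.
- **Final position:** The underside of the cap is about 95 mm above the bottle's mouth and the tilt is under 0.5°. In the last picture, the other cup and the things on the bench look untouched.

- **Fingertip height disagreed:** The fingertips sit about 32 mm higher than the reported tool position implies. The images suggested this, and a light touch on the cap's top confirmed it, so I chose the cap's grip height with that offset.
- **First lift caught:** The first attempt to lift the cap met an 11 N pull, so I turned it back a few degrees and lifted again. After that the force was near zero.
- **Top camera blocked:** The arm hid the bottle and the cup from the top camera, so the final check rests on the side camera only.

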